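Park the cutting head of the sheet trimmer

TASK

The cutting head of the small blue sheet trimmer must be parked: hold its yellow locking button down with the fingertips, and while keeping it down push the head along the rail all the way to the stop at the red end cap. Then let go so that the button springs back up and the head stays locked there. Pick nothing up, and leave everything else on the table and on the trimmer where it is.

Things in the scene. Friction and masses are not known exactly. Their poses are not given: they have to be found in the camera images.
- trimmer: Sheet trimmer, fixed to the table: blue bed plate 260 mm (its x, from -154 to +106) by 140 mm (its y, from -100 to +40), 12 mm thick, with an aluminium rail along its x at y = 0. Origin: on the table top, under the middle of the button's path. Its +x axis points from the black end cap to the red one and is the direction in which the head must go. It may lie turned to any heading. Both end caps are 52 mm wide and 38 mm high above the table.
- head (a joint): Travel of the grey cutting head along the rail in m: 0 at the black cap, 0.12 against the stop at the red cap (parked); it starts between 0 and 0.035. The head is 100 mm long and 54 mm wide, its flat deck 40 mm above the table. With the button up it is locked: a tooth under the button stands between bars 8 mm apart (about 1 mm of play). With the button down it slides with about 1 to 2 N. If the button comes up on the way, it locks again at the next bar.
- button (a joint): How far the yellow locking button is pressed, in m: 0 up, 0.007 fully down. Springy: about 2 N to start, 5 N fully down; the head is free from about 0.0047 on.
- button_top (a point): Centre of the top of the yellow locking button, a 40 by 40 mm pad near the red-cap end of the head. It stands 49 mm above the table when up, 42 mm when fully down, so it never sinks below the deck; it is the only part of the head to press.
- push_face (a point): Middle of the upright grey face (50 mm wide, black rubber patch) that rises behind the button, on the black-cap side, to 68 mm above the table. It looks toward the red cap, 26 mm from the button's centre; fingertips on the button can push against it. Behind it the head slopes down to the deck, so it offers no grip.
- park_stop (a point): Middle of the top inner edge of the red end cap, the end stop of the head, 38 mm above the table. The parked head touches it with its end, when the button's centre is 26 mm from this point along the rail.
- marker: White marker with black cap, 135 mm long, 17 mm thick, lying loose on the blue bed beside the rail; origin at its underside. Leave it alone.
- binder_clip: Black binder clip, 36 by 45 mm, 17 mm high, loose on the blue bed beside the rail; origin at its underside. Leave it alone.
- red_tin: Red tin with lid, 91 mm across, 86 mm high, standing to the left; origin at its underside. Leave it alone.
- jar: Slim brown jar with black lid, 45 mm across, 119 mm high, standing to the left; origin at its underside. Leave it alone.
- blue_tin: Blue tin, 68 mm across, 87 mm high, to the right; origin at its underside. Leave it alone.
- portion_cup: Tan portion cup with lid, 56 mm across, 32 mm high, standing by itself to the right, nearer than the rows of cups at the back; origin at its underside. Leave it alone.
- flour_shaker: Light grey flour shaker, 67 mm across, 110 mm high, to the right; origin at its underside. Leave it alone.
- masking_tape: Roll of masking tape lying flat, 96 mm across, 25 mm high, to the right, the one nearer the robot; origin at its underside. Leave it alone.

How it is judged:
On the way, in this order (a step that is already met when the one before it is completed fails the run):
1. the locking button is pressed down while the head still stands where it was (value of joint button above 0.0042 m and distance of push_face from where it was at the start of the episode below 0.012 m), for 0.05 s.
2. the head reaches the stop at the red cap with the button still held down (value of joint button above 0.0035 m and value of joint head above 0.117 m), for 0.05 s.
At the end, for the whole second after the job is handed in: The head stands at the stop by the red cap (within 3 mm), its button sprung back up (within 1.5 mm) so that it is locked, and every loose thing is within 20 mm of where it was (value of joint head above 0.117 m and value of joint button below 0.0015 m and distance of each of marker, binder_clip, red_tin, jar, blue_tin, portion_cup, flour_shaker, masking_tape from where it was at the start of the episode below 0.02 m); the robot touches nothing.
It fails at once if a loose thing was lifted, carried or pushed away (more than 20 mm) (distance of any of marker, binder_clip, red_tin, jar, blue_tin, portion_cup, flour_shaker, masking_tape from where it was at the start of the episode above 0.02 m).
It also fails if it takes over 38 s, if anything falls off the work surface, if the arm or the gripper's body presses on something with over 40 N, if the wrist force passes 120 N, or if a joint passes its speed limit or range.

ROBOT

A 6-joint arm with a two-finger parallel gripper is mounted at the origin on a cart in front of the work surface, level with it; the furniture and walls round the work are solid. World frame = base frame: x ahead of the robot, y to its left, z up, the work surface at z = 0. Lengths are in m, angles in rad, forces in N, time in s.
With the tool pointing down it reaches from about 0.35 to 0.775 m from the base axis. Payload 5.5 kg.
Tool frame: the origin (TCP) lies at the very end of the fingers, on their centre line; the grasp point (between the pads) lies env.pinch_z behind it (env.pinch_z is the distance from the TCP to the grasp point, in m); z points along the fingers, y is the line along which they close (so a half turn about z gives the same grasp; the last joint's range is limited). The gripper opens to 85 mm and grips with 20 to 120 N. Pads are 22 mm wide; open, the fingers measure 114 mm over their backs; the gripper's body (76 mm by 85 mm) begins 54 mm behind the grasp point. The pads swing forward as they close: fully open they stand 13 mm farther back than shut.
Start: joints at [-1.355, 0.313, 0.046, 1.304, 0, 1.431], TCP at [0.2, -0.539, 0.231] pointing down, gripper open.
Joint ranges: [-2.76, 2.76], [-0.86, 1.69], [-1.03, 1.26], [-2.2, 2.34], [-1.47, 1.5], [-3.14, 3.14]. Speed limits (rad/s): [2.57, 2.57, 3.14, 3.14, 3.14, 3.14].

INTERFACE

Orientations are given as a unit quaternion [w, x, y, z].
In Python, from workcell import env, eyes gives the robot as it stands.
- The arm moves only by the shell command python3 -m jog 'ROWS' [FORCE]. ROWS is JSON, one flat list of numbers, 7 for each row, row after row: the shift along the world's x, y, z as a fraction of full scale, then the turn, a rotation vector about the world's x, y, z as a fraction of full scale, then the opening, from -1 (shut) to 1 (fully open), so that 0 is half open. A call has 1 to 12 rows; each row is the pose to reach, as a shift and turn from the pose commanded when the call began, turning the shorter way round; what a row does not reach only later rows make up. Full scale, the value 1, is 20 cm for a shift and pi rad for a turn. A row lasts 1/12 s, in which the tool goes at most 41.7 mm and 7.16 degrees, less where a joint would pass 70% of its speed; a pose out of reach is approached as far as the arm can. A call with a number of a shift or a turn outside -1 to 1 is refused whole. A call with a gripper value outside its range is refused whole. The fingers move at their own pace and stop on an object; FORCE is the grip in N (left out, the last holds). Time passes only in rows, so rows that repeat a pose let the fingers close. It gives the time, the measured TCP pose, the force, the opening and the grip force at its end, in the units of the state.
- env.get_state(): the state, without advancing time (a new reading comes with each control period).
- eyes.read_camera(name): name is "scene" or "top" or "wrist"; returns (picture, depth): 480x640x3 uint8, red, green, blue; 480x640 float32, m along the optical axis (not along the pixel's ray), 0 where there is no reading.
- eyes.calibration(name): a dict with "fx", "fy", "cx", "cy" (pixels), "R" (3x3) and "t" (3): a world point X has camera coordinates R X + t; the wrist camera has in their place "tool_from_camera" (4x4, takes a point from camera to tool coordinates, whose origin is the TCP and whose axes are the flange's). Camera axes: x right, y down, z forward; pixel columns grow to the right and rows downward; lengths in m; the calibration is good to about 2 mm. A picture is of the moment at which its call begins: read the wrist's pose just before it. calibration takes no time and is no camera call.
- env.hand_in(): hands the job in; it is judged then, once.
The state is a dict: "clock": time; "joint_pos": joint angles; "qvel": joint speeds; "tau": joint torques, N m; "tcp_pos": TCP position; "orientation": TCP orientation; "wrist_force": force on the tool from outside, world axes, zero at the start; "ft_torque": the same for the moment, N m; "finger_gap": finger opening in m; "grip_force": force on a finger pad.
Only numpy, scipy, OpenCV 4.12 (cv2) and the standard library are available. Lean on these libraries where they do the work, as an engineer would, in place of code of your own. Each camera call takes 0.05 s, during which the arm holds its last target. There are 200 camera calls.

## Working session

There is one attempt and no reset: what is moved stays moved. The work goes in short steps, Python scripts to look and compute and a shell command to move; the robot and the scene stay as the last step left them, time stands still between calls to the robot, and variables do not carry over. Pictures are saved under pics/ and viewed, at most 10 in all, crops included, and the job is handed in when it is done.

```bash
mkdir -p pics; ls
python3 - <<'E'
from workcell import env, eyes
import cv2,numpy as np
s=env.get_state();print(s,env.pinch_z)
for n in("top","scene"):
    p,d=eyes.read_camera(n);cv2.imwrite(f"pics/{n}0.png",p[:,:,::-1]);np.savez(f"{n}0.npz",p=p,d=d)
    print(n,eyes.calibration(n))
E
```

```text
pics
{'clock': 0.0, 'joint_pos': array([-1.35462301e+00,  3.13978220e-01,  4.49897453e-02,  1.30359510e+00,
        9.00558283e-06,  1.43119994e+00]), 'qvel': array([-0.00152144,  0.0014866 , -0.00041582, -0.00015583, -0.00180969,
       -0.00089503]), 'tau': array([ 4.32401539e-04, -4.80624533e+01,  2.98533279e+01,  1.92761229e-02,
       -1.54839768e-04, -5.78972475e-06]), 'tcp_pos': array([ 0.20016588, -0.53849813,  0.23042589]), 'orientation': array([-8.93140059e-04,  9.84219773e-01,  1.76948127e-01, -2.97075909e-05]), 'wrist_force': array([ 0.01223237, -0.28781538, -0.80560353]), 'ft_torque': array([-0.03793225,  0.00802702, -0.01494142]), 'grip_force': 0.0, 'finger_gap': 0.08513855436966425} 0.0187
top {'fx': 444.69266322240924, 'fy': 444.69266322240924, 'cx': 319.65577945345024, 'cy': 238.88479254433804, 'R': array([[-1.16684759e-02, -9.99931471e-01, -9.48877554e-04],
       [-9.77182683e-01,  1.16042690e-02, -2.12083345e-01],
       [ 2.12079822e-01, -1.54746269e-03, -9.77251121e-01]]), 't': array([-0.10125872,  0.53057427,  1.36958747])}
scene {'fx': 570.9447411153859, 'fy': 570.9447411153859, 'cx': 325.83546562968377, 'cy': 236.42900202660726, 'R': array([[ 0.44083531, -0.89739465,  0.01862982],
       [-0.41674263, -0.22301478, -0.88124343],
       [ 0.79497787,  0.38071939, -0.4722954 ]]), 't': array([-0.3210452 ,  0.24581155,  1.0118727 ])}
```

View pics/top0.png

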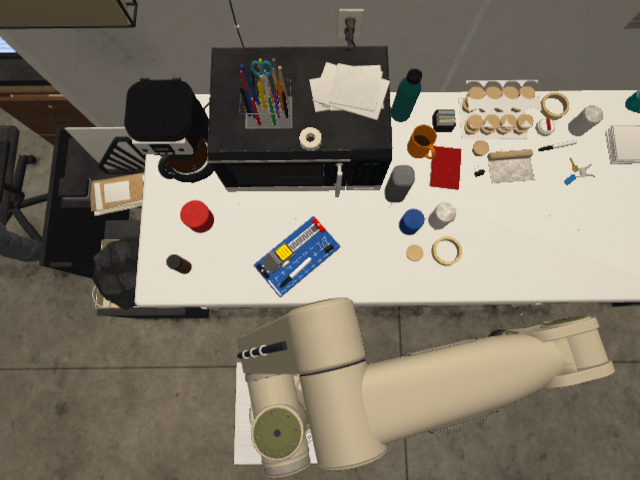

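The top view shows the trimmer around (297,255), with the yellow button near (285,252), the red cap near (320,225) and the black cap near (263,268). Next I measure from depth.

```bash
cat > h.py <<'E'
import numpy as np,cv2
from workcell import env,eyes
def cloud(d,c):
    v,u=np.indices(d.shape);P=np.dstack([(u-c['cx'])/c['fx']*d,(v-c['cy'])/c['fy']*d,d])
    return (P-c['t'])@c['R']
E
python3 - <<'E'
from h import *
for n,roi in(("top",(210,300,245,345)),("scene",None)):
    z=np.load(n+"0.npz");p=z['p'];d=z['d'];W=cloud(d,eyes.calibration(n))
    hsv=cv2.cvtColor(p,cv2.COLOR_RGB2HSV)
    H,S,V=[hsv[...,i] for i in range(3)]
    near=(abs(W[...,0]-.53)<.2)&(abs(W[...,1]+.05)<.2)&(d>0)&(W[...,2]<.12)
    for nm,m in(("yellow",(H>20)&(H<35)&(S>150)&(V>120)),("red",((H<8)|(H>172))&(S>150)&(V>80)),("blue",(H>100)&(H<125)&(S>120))):
        m=m&near&(W[...,2]>.003);q=W[m]
        vs,us=np.nonzero(m)
        print(n,nm,m.sum(),q.mean(0).round(4),np.median(q,0).round(4),us.mean(),vs.mean(), cv2.minAreaRect((q[:,:2]*1000).astype(np.float32)))
z=np.load("scene0.npz");p=z['p'];cv2.imwrite("pics/s1.png",p[:,:,::-1])
p=np.load("top0.npz")['p'][205:305,240:350];cv2.imwrite("pics/c1.png",cv2.resize(p,None,fx=6,fy=6,interpolation=2)[:,:,::-1])
E
```

```text
top yellow 148 [0.4901 0.0095 0.0471] [0.4898 0.0104 0.0474] 283.36486486486484 251.90540540540542 ((491.24407958984375, 9.638980865478516), (39.703895568847656, 41.22503662109375), 39.91041564941406)
top red 67 [ 0.5813 -0.1036  0.034 ] [ 0.58   -0.1026  0.0353] 318.2835820895522 224.91044776119404 ((582.697998046875, -102.8185806274414), (50.57845687866211, 14.60571002960205), 39.6096305847168)
top blue 1574 [ 0.4792 -0.0461  0.0108] [ 0.4817 -0.0489  0.0104] 301.066709021601 257.1289707750953 ((485.26812744140625, -32.28550720214844), (136.7949676513672, 256.7781066894531), 39.60907745361328)
scene yellow 140 [0.4878 0.0046 0.0474] [0.4862 0.0047 0.0479] 280.59285714285716 236.34285714285716 ((492.9163513183594, 6.89068603515625), (45.21944046020508, 42.44513702392578), 38.995384216308594)
scene red 102 [ 0.5746 -0.1117  0.0309] [ 0.5715 -0.1149  0.0339] 339.2352941176471 238.09803921568627 ((583.2726440429688, -105.14393615722656), (53.334747314453125, 16.020626068115234), 38.553470611572266)
scene blue 1529 [ 0.4588 -0.0534  0.0112] [ 0.4575 -0.0569  0.0114] 295.64421190320473 260.5192936559843 ((525.3630981445312, -103.27499389648438), (138.57382202148438, 419.81982421875), 36.264495849609375)
```

View pics/s1.png

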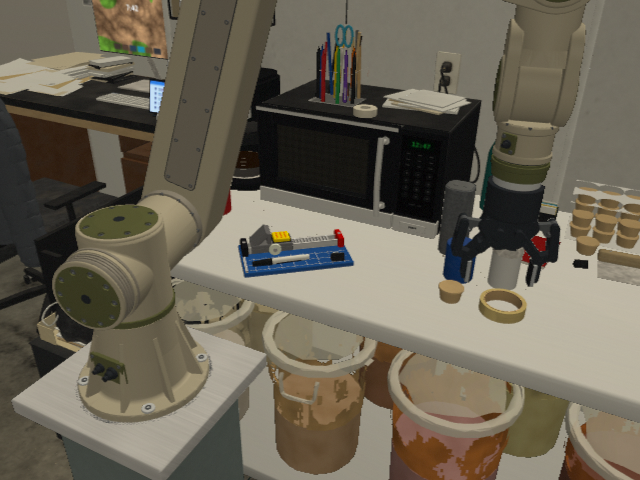

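View pics/c1.png

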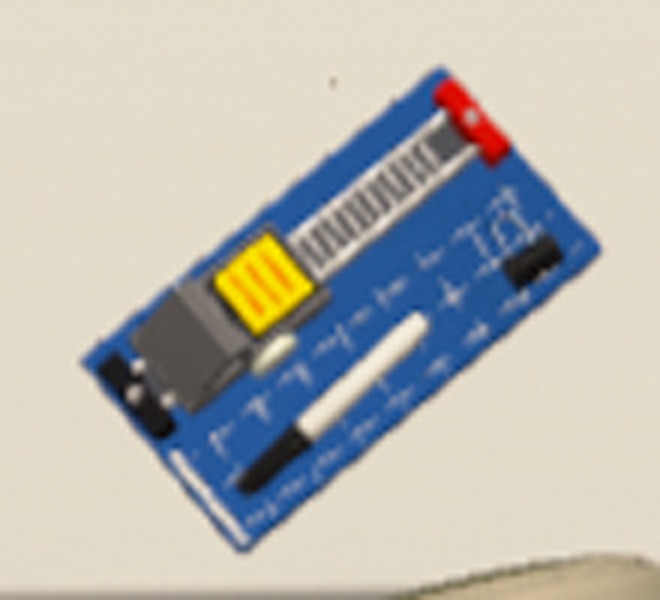

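The button is at about (0.491, 0.009) and the trimmer's +x heading is about -50.4°. The push face looks toward the red cap, so it can't be used to push that way. The head has to be dragged by friction from pressing on the button. I'll shut the fingers, put their closing line across the rail, and land slightly on the black-cap side of the button.

```bash
for i in 1 2; do :; done
python3 -m jog '[0.48,0.92,0,0,0,0.2023,-1, 0.48,0.92,0,0,0,0.2023,-1, 0.48,0.92,0,0,0,0.2023,-1, 0.48,0.92,0,0,0,0.2023,-1, 0.48,0.92,0,0,0,0.2023,-1, 0.48,0.92,0,0,0,0.2023,-1, 0.48,0.92,0,0,0,0.2023,-1]' 20
python3 -m jog '[0.48,0.92,0,0,0,0.2023,-1, 0.48,0.92,0,0,0,0.2023,-1, 0.48,0.92,0,0,0,0.2023,-1, 0.48,0.92,0,0,0,0.2023,-1, 0.48,0.92,0,0,0,0.2023,-1, 0.48,0.92,0,0,0,0.2023,-1, 0.48,0.92,0,0,0,0.2023,-1]'
python3 -m jog '[0.48,0.92,0,0,0,0.2023,-1, 0.48,0.92,0,0,0,0.2023,-1, 0.48,0.92,0,0,0,0.2023,-1, 0.48,0.92,0,0,0,0.2023,-1, 0.48,0.92,0,0,0,0.2023,-1, 0.48,0.92,0,0,0,0.2023,-1, 0.48,0.92,0,0,0,0.2023,-1, 0.48,0.92,0,0,0,0.2023,-1]'
python3 - <<'E'
from h import *
from scipy.spatial.transform import Rotation as R
s=env.get_state();print(s['joint_pos'],s['wrist_force'])
q=s['orientation'];Rt=R.from_quat(q,scalar_first=True).as_matrix();print(Rt.round(3))
p,d=eyes.read_camera("wrist");c=eyes.calibration("wrist");T=c['tool_from_camera']
cv2.imwrite("pics/w1.png",p[:,:,::-1])
v,u=np.indices(d.shape);P=np.dstack([(u-c['cx'])/c['fx']*d,(v-c['cy'])/c['fy']*d,d])
W=(P@T[:3,:3].T+T[:3,3])@Rt.T+s['tcp_pos']
hsv=cv2.cvtColor(p,cv2.COLOR_RGB2HSV);H,S,V=[hsv[...,i] for i in range(3)]
for nm,m in(("yellow",(H>20)&(H<35)&(S>150)&(V>120)),("red",((H<8)|(H>172))&(S>150)&(V>80))):
    m=m&(d>0)&(W[...,2]>.032)&(W[...,2]<.06);q=W[m]
    if m.sum()>20:print(nm,m.sum(),np.median(q,0).round(4),cv2.minAreaRect((q[:,:2]*1000).astype(np.float32)))
E
```

```text
clock: 0.68
tcp_pos: [0.2971, -0.353, 0.2314]
orientation: [-0.0, 0.879, 0.477, -0.0]
wrist_force: [-0.1, -1.3, -0.0]
finger_gap: 0.001
grip_force: 0.0
clock: 1.27
tcp_pos: [0.3932, -0.1702, 0.2312]
orientation: [0.0, 0.686, 0.728, -0.0]
wrist_force: [-0.4, 0.4, 1.1]
finger_gap: 0.0
grip_force: 0.0
clock: 1.93
tcp_pos: [0.4884, 0.0112, 0.2308]
orientation: [-0.0, 0.427, 0.904, -0.001]
wrist_force: [0.1, -0.4, 0.1]
finger_gap: -0.0
grip_force: 0.0
[-1.41034116e-01  1.47009202e-01 -1.69485254e-01  1.25529196e+00
 -7.67504913e-04  7.42110491e-01] [ 0.06776427 -0.42090072  0.07207266]
[[-0.635  0.773 -0.001]
 [ 0.773  0.635 -0.001]
 [ 0.    -0.001 -1.   ]]
yellow 1705 [0.4903 0.0096 0.049 ] ((491.71099853515625, 7.918745040893555), (41.03522872924805, 43.00326919555664), 39.12575912475586)
red 97 [0.6269 0.2501 0.04  ] ((623.9808959960938, 249.4943084716797), (22.487457275390625, 1.9112637042999268), 17.207605361938477)
```

View pics/w1.png

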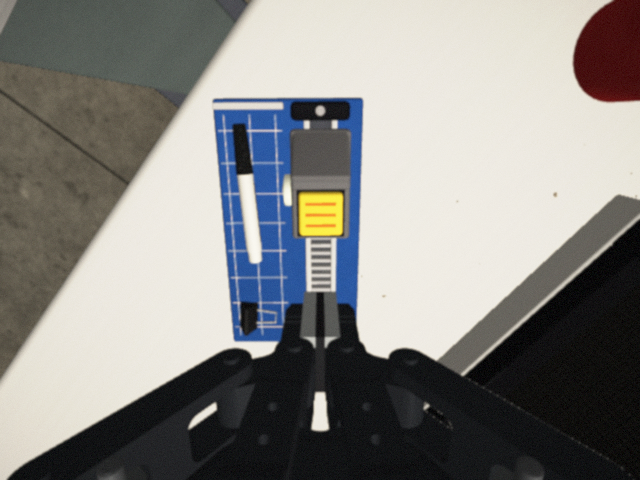

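The wrist view shows the fingers lined up with the rail. The button is at (321,214) and the path to the red cap is clear. Now I descend.

```bash
python3 -m jog '[0,0,-0.2,0,0,0,-1, 0,0,-0.4,0,0,0,-1, 0,0,-0.6,0,0,0,-1, 0,0,-0.75,0,0,0,-1, 0,0,-0.85,0,0,0,-1, 0,0,-0.88,0,0,0,-1, 0,0,-0.88,0,0,0,-1, 0,0,-0.88,0,0,0,-1]'
python3 -m jog '[0,0,-0.015,0,0,0,-1, 0,0,-0.03,0,0,0,-1, 0,0,-0.04,0,0,0,-1, 0,0,-0.05,0,0,0,-1, 0,0,-0.05,0,0,0,-1, 0,0,-0.05,0,0,0,-1]'
```

```text
clock: 2.65
tcp_pos: [0.4887, 0.0116, 0.0562]
orientation: [0.0, 0.427, 0.904, 0.0]
wrist_force: [-0.0, 0.8, -0.5]
finger_gap: -0.0002
grip_force: 0.0
clock: 3.15
tcp_pos: [0.4892, 0.013, 0.0459]
orientation: [0.001, 0.425, 0.905, 0.0]
wrist_force: [1.8, -1.2, 2.9]
finger_gap: -0.0
grip_force: 1.5
```

```bash
python3 -m jog '[0,0,-0.01,0,0,0,-1, 0,0,-0.02,0,0,0,-1, 0,0,-0.025,0,0,0,-1, 0,0,-0.025,0,0,0,-1, 0,0,-0.025,0,0,0,-1]'
```

```text
clock: 3.57
tcp_pos: [0.4896, 0.0127, 0.0419]
orientation: [0.002, 0.426, 0.905, 0.0]
wrist_force: [-0.5, -0.7, 14.1]
finger_gap: -0.0002
grip_force: 7.2
```

```bash
python3 -m jog '[0.006,-0.008,0,0,0,0,-1, 0.016,-0.019,0,0,0,0,-1, 0.032,-0.039,0,0,0,0,-1, 0.048,-0.058,0,0,0,0,-1, 0.064,-0.077,0,0,0,0,-1, 0.064,-0.077,0,0,0,0,-1]'
cat > m.py <<'E'
from h import *
import sys
from scipy.spatial.transform import Rotation as R
s=env.get_state()
Rt=R.from_quat(s['orientation'],scalar_first=True).as_matrix()
p,d=eyes.read_camera("wrist");c=eyes.calibration("wrist");T=c['tool_from_camera']
cv2.imwrite(sys.argv[1],p[:,:,::-1])
E
python3 m.py pics/w2.png
```

```text
clock: 4.07
tcp_pos: [0.5028, -0.0034, 0.0419]
orientation: [0.002, 0.426, 0.905, 0.0]
wrist_force: [-0.7, -2.1, 14.1]
finger_gap: -0.0001
grip_force: 7.0
```

View pics/w2.png

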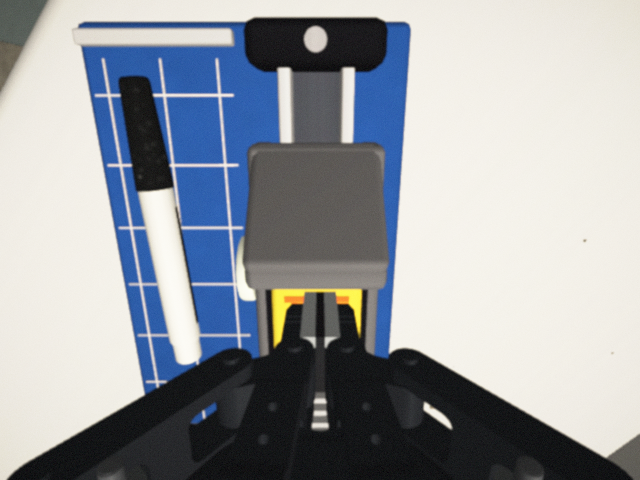

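The head moves with the fingertips: there is now a gap at the black cap, between rows 70 and 145, and the fingers still sit on the yellow pad. I continue the drag.

```bash
python3 -m jog '[0.01,-0.012,0,0,0,0,-1, 0.03,-0.036,0,0,0,0,-1, 0.055,-0.066,0,0,0,0,-1, 0.08,-0.097,0,0,0,0,-1, 0.105,-0.127,0,0,0,0,-1, 0.13,-0.157,0,0,0,0,-1, 0.155,-0.187,0,0,0,0,-1, 0.18,-0.217,0,0,0,0,-1, 0.205,-0.248,0,0,0,0,-1, 0.23,-0.278,0,0,0,0,-1, 0.255,-0.308,0,0,0,0,-1, 0.255,-0.308,0,0,0,0,-1]'
python3 -m jog '[0.01,-0.012,0,0,0,0,-1, 0.02,-0.024,0,0,0,0,-1, 0.029,-0.035,0,0,0,0,-1, 0.029,-0.035,0,0,0,0,-1]'
```

```text
clock: 5.12
tcp_pos: [0.5542, -0.0655, 0.0419]
orientation: [0.002, 0.426, 0.905, 0.0]
wrist_force: [0.6, -1.3, 12.7]
finger_gap: 0.0001
grip_force: 6.4
clock: 5.45
tcp_pos: [0.5594, -0.0717, 0.0419]
orientation: [0.002, 0.426, 0.905, 0.0]
wrist_force: [-0.7, -1.2, 12.1]
finger_gap: 0.0003
grip_force: 6.0
```

```bash
python3 -m jog '[0.005,-0.006,0,0,0,0,-1, 0.01,-0.012,0,0,0,0,-1, 0.01,-0.012,0,0,0,0,-1]'
python3 -m jog '[0.005,-0.006,-0.002,0,0,0,-1, 0.01,-0.012,-0.002,0,0,0,-1, 0.01,-0.012,-0.002,0,0,0,-1]'
python3 m.py pics/w3.png
```

```text
clock: 5.7
tcp_pos: [0.5611, -0.0738, 0.0419]
orientation: [0.001, 0.426, 0.905, 0.0]
wrist_force: [-0.4, -0.1, 11.5]
finger_gap: 0.0006
grip_force: 6.2
clock: 5.95
tcp_pos: [0.5615, -0.0742, 0.0418]
orientation: [-0.001, 0.425, 0.905, 0.001]
wrist_force: [-4.4, 5.6, 18.9]
finger_gap: -0.0001
grip_force: 9.8
```

View pics/w3.png

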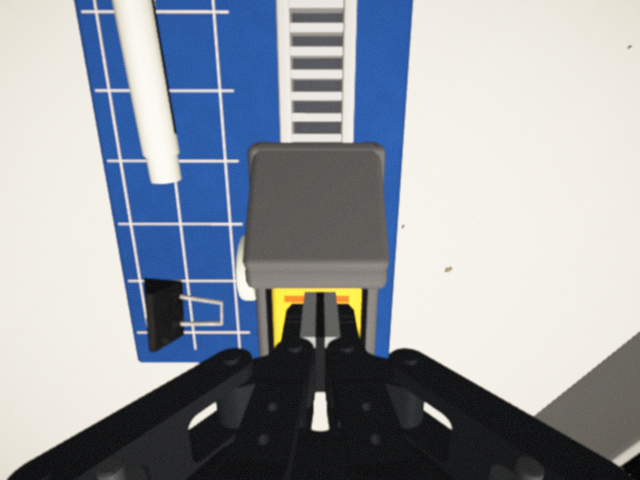

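The horizontal reaction rose to 7 N against the push after about 113 mm of travel, which matches the expected stop. Marker and clip are in place. I lift off and check.

```bash
python3 -m jog '[0,0,0.02,0,0,0,-1, 0,0,0.05,0,0,0,-1, 0,0,0.1,0,0,0,-1, 0,0,0.3,0,0,0,-1, 0,0,0.5,0,0,0,-1, 0,0,0.7,0,0,0,-1, 0,0,0.7,0,0,0,-1, 0,0,0.7,0,0,0,-1]'
python3 m.py pics/w4.png
python3 - <<'E'
from h import *
from scipy.spatial.transform import Rotation as R
s=env.get_state();Rt=R.from_quat(s['orientation'],scalar_first=True).as_matrix()
p,d=eyes.read_camera("wrist");c=eyes.calibration("wrist");T=c['tool_from_camera']
v,u=np.indices(d.shape);P=np.dstack([(u-c['cx'])/c['fx']*d,(v-c['cy'])/c['fy']*d,d])
W=(P@T[:3,:3].T+T[:3,3])@Rt.T+s['tcp_pos']
H,S,V=cv2.split(cv2.cvtColor(p,cv2.COLOR_RGB2HSV))
m=(H>20)&(H<35)&(S>150)&(V>120)&(d>0)&(W[...,2]>.032)&(W[...,2]<.06);q=W[m]
print(m.sum(),np.median(q,0),cv2.minAreaRect((q[:,:2]*1000).astype(np.float32)))
E
```

```text
clock: 6.67
tcp_pos: [0.5635, -0.0765, 0.1829]
orientation: [0.003, 0.426, 0.905, 0.0]
wrist_force: [-0.1, 0.1, -0.6]
finger_gap: -0.0
grip_force: 0.0
2215 [ 0.56149992 -0.07667163  0.04905433] ((563.3761596679688, -78.54861450195312), (40.97528076171875, 42.64170837402344), 39.48470687866211)
```

View pics/w4.png

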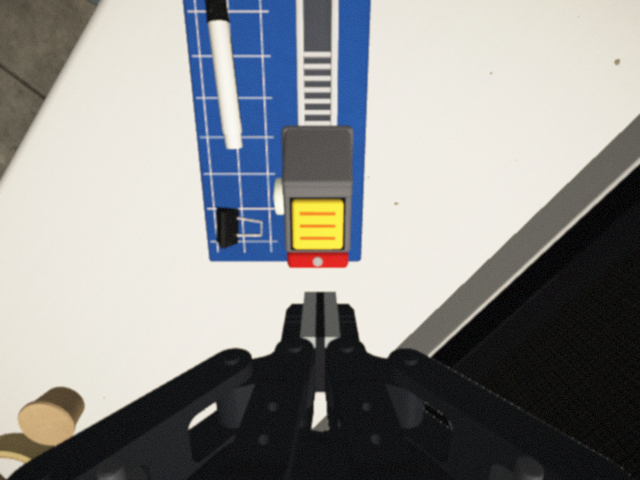

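The head sits against the red cap (320,260). The button is up at 49 mm, and the marker and clip haven't moved. I'm handing it in.

```bash
python3 -c "
from workcell import env
print(env.hand_in())"
```

```text
the job is handed in; nothing more can be done
None
```

The job is handed in: the cutting head is parked against the red end cap with its button sprung back up, and the final wrist view shows the marker and binder clip where they were; no verdict came back.

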